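# Clip the tube module onto the bench shaker

### The arm

A 7-joint arm with a two-finger parallel gripper is mounted at the origin on the work surface. World frame = base frame: x ahead of the robot, y to its left, z up, the work surface at z = 0. Lengths are in m, angles in rad, forces in N, time in s.
With the tool pointing down it reaches from about 0.35 to 0.9 m from the base axis. Payload 8.1 kg.
Tool frame: the origin (TCP) lies at the very end of the fingers, on their centre line; the grasp point (between the pads) lies 19 mm behind it; y points along the fingers, x is the direction in which the jaws open and shut, and the axes are right-handed (so a half turn about y gives the same grasp; the last joint's range is limited). The gripper opens to 92 mm and grips with 3 to 60 N. Pads are 19 mm wide; open, the fingers measure 130 mm over their backs; the gripper's body (75 mm by 190 mm) begins 47 mm behind the grasp point.
Start: joints at [1.088, 0.434, 0.025, 1.573, -0.012, 1.134, -0.075], TCP at [0.232, -0.58, 0.227] pointing down, gripper open.
Joint ranges: [-2.62, 2.62], [-0.44, 2.09], [-1.27, 1.32], [0.08, 2.57], [-1.32, 4.46], [0.12, 2], [-2.74, 2.74]. Speed limits (rad/s): [2.22, 2.22, 3.01, 3.01, 3.14, 3.14, 3.14].

### API

Orientations are given as a rotation vector (axis times angle).
In Python, from workcell import ctrl gives the robot as it stands.
- The arm moves only by the tool carry_out, never from a script. Its argument "motion" is text: rows parted by semicolons, each of 5 numbers parted by spaces: the shift along the tool's x, y, z in m, then the turn about the tool's y in degrees, then the opening, from 0 (shut) to 1 (fully open). In form: x y z spin fingers; .... A call has 1 to 8 rows; each row shifts and turns the commanded pose from where the row before left it, along the tool's axes as they then stand; what a row does not reach is not made up. A row lasts 1/8 s, in which the tool goes at most 62.5 mm and 10.7 degrees, less where a joint would pass 70% of its speed; a pose out of reach is approached as far as the arm can. A call is refused whole if a number of a shift passes 0.0625 or a number of a turn 10.7, either way. A call with a gripper value outside its range is refused whole. The fingers move at their own pace and stop on an object; "grip_force" is the grip in N (left out, the last holds). Time passes only in rows, so rows that do not move let the fingers close. It gives the time, the measured TCP pose, the force and the opening at its end, in the units of the state.
- ctrl.observe(): the state, without advancing time (a new reading comes with each control period).
- ctrl.capture(name): name is "scene" or "side" or "wrist"; returns a dict with "img" (400x640x3 uint8, blue, green, red), "mtx" (3x3 intrinsics, pixels), "origin" and "attitude" of the camera in the world; the wrist camera has in their place "hand_eye" (4x4, takes a point from camera to tool coordinates, whose origin is the TCP and whose axes are the tool frame's). Camera axes: x right, y down, z forward; pixel columns grow to the right and rows downward; lengths in m; the calibration is good to about 2 mm. The wrist camera is an equidistant fisheye: a pixel r from the principal point sees the ray r / f radians off the axis. A picture is of the moment at which its call begins: read the wrist's pose just before it. There is no depth.
- ctrl.hand_in(): hands the job in, once; it reports no verdict.
Trained networks look in a picture, given as the dict that the camera call returned (one of the last four; its "shot" number tells which), for a name from the list of things; names that differ only in an ending like _2 or _b are one class to them, and where a whole thing is asked for, a point or a joint stands for the part that bears it (a point fixed in the world has none). Each returns a list of dicts, best first, with "conf" (0 to 1); they miss things now and then, are a little off and sometimes report something else, mostly with a low value. They report only what shows in the picture. A call takes as long as a camera call.
- ctrl.masks_of(picture, name): "pixels" (400x640 bool, what is visible of it) and "box" ([left, top, right, bottom] in pixels, round what is visible of it).
The state is a dict: "clock": time; "joints": joint angles; "dq": joint speeds; "effort": joint torques, N m; "tcp_pos": TCP position; "orientation": TCP orientation; "ft_force": force on the tool from outside, world axes, zero at the start; "moment": the same for the moment, N m; "width": finger opening in m.
Only numpy, scipy, OpenCV 4.12 (cv2) and the standard library are available. Lean on these libraries where they do the work, as an engineer would, in place of code of your own. Each camera call takes 0.05 s, during which the arm holds its last target.

### The job

Clip the tube module with the orange caps onto the bench shaker: with the module tilted, lip end down, hook its steel lip under the steel rail on the shaker's deck, then rock the other end down until its yellow sprung foot clicks under the yellow catch, leaving it level and square, near the middle of the rail and released. Leave the blue-capped module, the bottle and the dishes where they stand.

Things in the scene. Friction and masses are not known exactly. Their poses are not given: they have to be found in the camera images.
- orange_grip (a point): Centre of the black handle of the loose module with orange caps (0.18 kg). Axes: x from its lip to its foot, y across, z up. Handle 26 (x) by 24 (y) mm, 26 to 74 mm above the module's underside, this point at 50: grip across y, here or a few mm higher. White body 90 x 44 x 26 mm tall, its middle 12 mm lipwards of here. Three capped tubes, 59 mm high, stand 25 to 39 mm lipwards.
- orange_lip (a point): Lower outer edge, mid-width, of the orange module's steel lip: at its underside's level, 77 mm lipwards (-x) of and 50 mm below the handle point. The lip is a flat plate, 7 mm thick, 40 mm wide, jutting 20 mm from the body. Axes are the module's.
- orange_toe (a point): Upper outer corner, mid-width, of the orange module's yellow sprung foot, a wedge 30 mm wide jutting 10 mm from the end opposite the lip and sloping inward below. Sprung out, this corner is 120 mm from the lip's edge and 16 mm above the underside. Axes are the module's.
- orange_foot (a joint): How far the orange module's foot is pushed into its body, 0 (sprung out) to 0.014 m. The catch pushes it in as that end is pressed down, and it springs out again below the catch. Spring 4 N at 0, 6.5 N at 7 mm; 10 to 20 N down on the handle clicks it home.
- shaker: White bench shaker, fixed, 205 (x) by 130 (y) mm; origin under its centre, x from rail to catch (away from the robot), y along the rail, z up. Flat black deck 50 mm above the bench, open between rail and catch. With the module's foot end raised 15 to 22 degrees its lip slides along the deck under the rail while the foot clears the catch; then rock it down about the lip's edge.
- rail (a point): Point at deck level, mid-length, at the inner foot of the steel rail's web, where a seated lip's edge lies. The rail is 90 mm long; its flange overhangs the deck 10 mm towards +x, underside 14 mm and top 19 mm above the deck. Axes are the shaker's.
- catch (a point): Lower inner edge, mid-length, of the yellow catch at the deck's far end, 114 mm (+x) from the rail point and 20 mm above the deck. 90 mm long, top 25 mm above the deck, overhanging towards the rail. A seated foot's corner lies about 6 mm beyond (+x) and 4 mm below this edge. Axes are the shaker's.
- blue_grip (a point): Centre of the handle of the other module, the same but with blue caps; leave it alone.
- bottle_mid (a point): Centre of a loose glass bottle with blue cap and yellow band, 72 mm wide, 140 mm tall; leave it alone.
- dishes_mid (a point): Centre of a loose stack of culture dishes, 91 mm across, 45 mm tall; leave it alone.

How it is judged:
On the way:
1. the orange module's lip is under the rail's flange while the module is tilted, foot end up (x of orange_lip in the frame of rail between -0.006 and 0.008 m and y of orange_lip in the frame of rail between -0.02 and 0.02 m and z of orange_lip in the frame of rail between -0.005 and 0.01 m and z of orange_toe in the frame of catch between 0.004 and 0.08 m and angle between orange_grip's own z axis and vertical between 0.09 and 0.6 rad), for 0.1 s.
At the end, for the whole second after the job is handed in: The orange-capped module sits on the shaker's deck: lip under the rail (its edge within 8 mm of the web, at most 7 mm above the deck), middle within 20 mm of the rail's middle, foot sprung out at least 2 mm under the catch, module level within 4 degrees and square to the rail within 10 degrees (x of orange_lip in the frame of rail between -0.006 and 0.008 m and y of orange_lip in the frame of rail between -0.02 and 0.02 m and z of orange_lip in the frame of rail between -0.005 and 0.007 m and x of orange_toe in the frame of catch between 0.002 and 0.02 m and z of orange_toe in the frame of catch between -0.02 and 0.0005 m and angle between orange_grip's own z axis and vertical below 0.07 rad and angle between the x axis of orange_grip and the x axis of rail, either way round below 0.175 rad); the robot touches nothing.
It fails at once if the blue-capped module is moved by more than 30 mm (distance of blue_grip from where it was at the start of the episode above 0.03 m).
It fails at once if the bottle is moved by more than 30 mm or tipped (distance of bottle_mid from where it was at the start of the episode above 0.03 m or angle between bottle_mid's own z axis and vertical above 0.4 rad).
It fails at once if the dishes are moved by more than 30 mm (distance of dishes_mid from where it was at the start of the episode above 0.03 m).
It also fails if it takes over 43 s, if anything falls off the work surface, if the arm or the gripper's body presses on something with over 40 N, if the wrist force passes 120 N, or if a joint passes its speed limit or range.

## Working session

There is one attempt and no reset: what is moved stays moved. The work goes in short steps, Python scripts to look and compute and a tool call to move; the robot and the scene stay as the last step left them, time stands still between calls to the robot, and variables do not carry over. Pictures are saved under pics/ and viewed, and the job is handed in when it is done.

Besides the shell and the picture viewer there is one more tool, called after "Call:" in YAML: its name, and indented under it one key for each argument. carry_out: Moves the arm, as the interface text tells. Its arguments: {"type":"object","properties":{"motion":{"type":"string"},"grip_force":{"type":"number"}},"required":["motion"]}

```bash
mkdir -p pics; ls
python3 - <<'E'
from workcell import ctrl
import cv2,numpy as np
s=ctrl.observe();print({k:np.round(v,3) for k,v in s.items()})
for n in ["scene","side","wrist"]:
    p=ctrl.capture(n);cv2.imwrite(f"pics/{n}0.png",p["img"])
    print(n,{k:np.round(v,4).tolist() for k,v in p.items() if k not in("img",)and not isinstance(v,str)})
    for o in ["orange_grip","shaker","blue_grip","bottle_mid","dishes_mid"]:
        for m in ctrl.masks_of(p,o)[:2]: print(o,round(m["conf"],2),np.round(m["box"]))
E
```

```text
pics
{'clock': np.float64(0.0), 'joints': array([ 1.088,  0.435,  0.025,  1.574, -0.012,  1.134, -0.075]), 'dq': array([ 0.002, -0.001,  0.001,  0.001, -0.001,  0.   , -0.002]), 'effort': array([-0.0000e+00, -6.6786e+01,  9.8500e-01, -3.1446e+01, -6.0000e-02,
        4.3000e-02,  0.0000e+00]), 'tcp_pos': array([ 0.231, -0.58 ,  0.226]), 'orientation': array([-1.364,  0.926, -0.924]), 'ft_force': array([-0.542,  0.325,  0.521]), 'moment': array([0.011, 0.008, 0.006]), 'width': np.float64(0.091)}
scene {'mtx': [[454.3644, 0.0, 318.8332], [0.0, 454.3644, 206.5799], [0.0, 0.0, 1.0]], 'origin': [1.0687, 0.3401, 0.8279], 'attitude': [-1.3485, -2.3794, 0.7372], 'shot': 1}
orange_grip 0.78 [422. 207. 448. 251.]
shaker 0.69 [172. 114. 274. 202.]
blue_grip 0.61 [346. 171. 371. 216.]
bottle_mid 0.67 [316. 232. 356. 294.]
dishes_mid 0.88 [221. 262. 266. 314.]
side {'mtx': [[506.5695, 0.0, 320.4702], [0.0, 506.5695, 204.1334], [0.0, 0.0, 1.0]], 'origin': [0.6037, -0.7673, 0.7843], 'attitude': [-2.2719, 0.0086, -0.0119], 'shot': 2}
orange_grip 0.72 [244. 145. 295. 179.]
shaker 0.69 [229. 286. 356. 363.]
blue_grip 0.55 [243. 189. 296. 227.]
bottle_mid 0.58 [341. 150. 374. 213.]
dishes_mid 0.55 [393. 216. 435. 256.]
wrist {'mtx': [[309.7069, 0.0, 320.5813], [0.0, 309.7069, 201.3467], [0.0, 0.0, 1.0]], 'hand_eye': [[1.0, 0.0006, -0.0001, 0.0], [0.0002, -0.2623, 0.965, -0.1587], [0.0006, -0.965, -0.2623, 0.07], [0.0, 0.0, 0.0, 1.0]], 'shot': 3}
```

View pics/scene0.png

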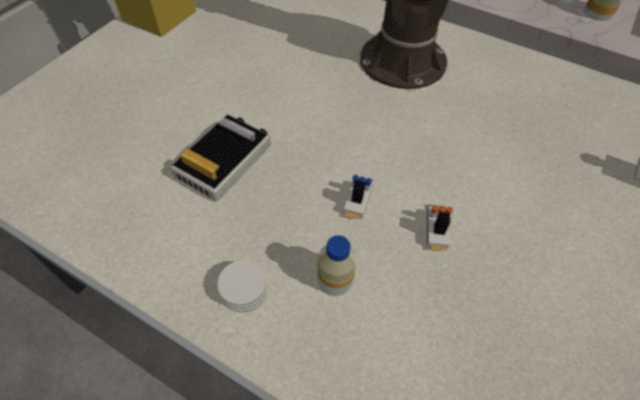

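View pics/side0.png

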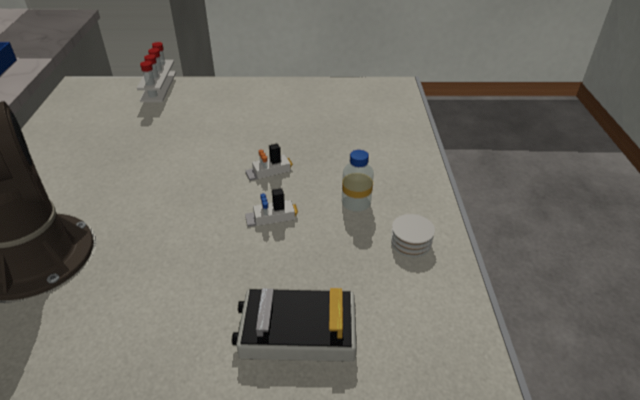

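View pics/wrist0.png

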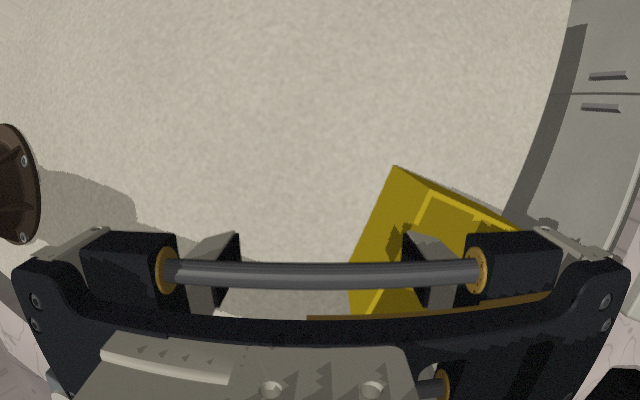

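```bash
cat > h.py <<'E'
import numpy as np,cv2
from scipy.spatial.transform import Rotation as R
from workcell import ctrl
def ray(p,uv):
    d=R.from_rotvec(p["attitude"]).as_matrix()@np.linalg.inv(p["mtx"])@np.array([uv[0],uv[1],1.])
    return np.array(p["origin"]),d/np.linalg.norm(d)
def onz(p,uv,z):
    o,d=ray(p,uv);return o+d*(z-o[2])/d[2]
def proj(p,X):
    c=R.from_rotvec(p["attitude"]).as_matrix().T@(np.array(X)-np.array(p["origin"]))
    q=p["mtx"]@c;return q[:2]/q[2]
def tri(p1,u1,p2,u2):
    o1,d1=ray(p1,u1);o2,d2=ray(p2,u2)
    A=np.stack([d1,-d2],1);t=np.linalg.lstsq(A,o2-o1,rcond=None)[0]
    a=o1+d1*t[0];b=o2+d2*t[1];return (a+b)/2,np.linalg.norm(a-b)
def crop(img,x0,y0,x1,y1,s,name):
    cv2.imwrite("pics/"+name,cv2.resize(img[y0:y1,x0:x1],None,fx=s,fy=s,interpolation=cv2.INTER_CUBIC))
E
python3 - <<'E'
from h import *
print(R.from_rotvec(ctrl.observe()["orientation"]).as_matrix().round(3))
a=ctrl.capture("scene");b=ctrl.capture("side")
crop(a["img"],160,100,290,210,6,"s1.png");crop(b["img"],215,275,370,375,5,"s2.png")
crop(a["img"],400,190,470,260,8,"m1.png");crop(b["img"],235,135,305,190,10,"m2.png")
for o in ["orange_grip","shaker","blue_grip","bottle_mid","dishes_mid"]:
    c=[]
    for p in(a,b):
        m=ctrl.masks_of(p,o)[0]["pixels"];ys,xs=np.nonzero(m);c.append((xs.mean(),ys.mean()))
    print(o,tri(a,c[0],b,c[1]))
E
```

```text
[[ 0.371  0.     0.929]
 [-0.929 -0.     0.371]
 [ 0.    -1.     0.   ]]
orange_grip (array([0.48823524, 0.30276438, 0.0161432 ]), np.float64(0.0034733711882446324))
shaker (array([ 0.57286478, -0.20593367,  0.02100599]), np.float64(0.004580422257395784))
blue_grip (array([0.50557525, 0.1206007 , 0.0147575 ]), np.float64(0.004892057901502306))
bottle_mid (array([0.70329541, 0.17271823, 0.05732519]), np.float64(0.00038190146010247465))
dishes_mid (array([0.81552752, 0.03104787, 0.02052257]), np.float64(0.0005342017966124335))
```

View pics/s1.png

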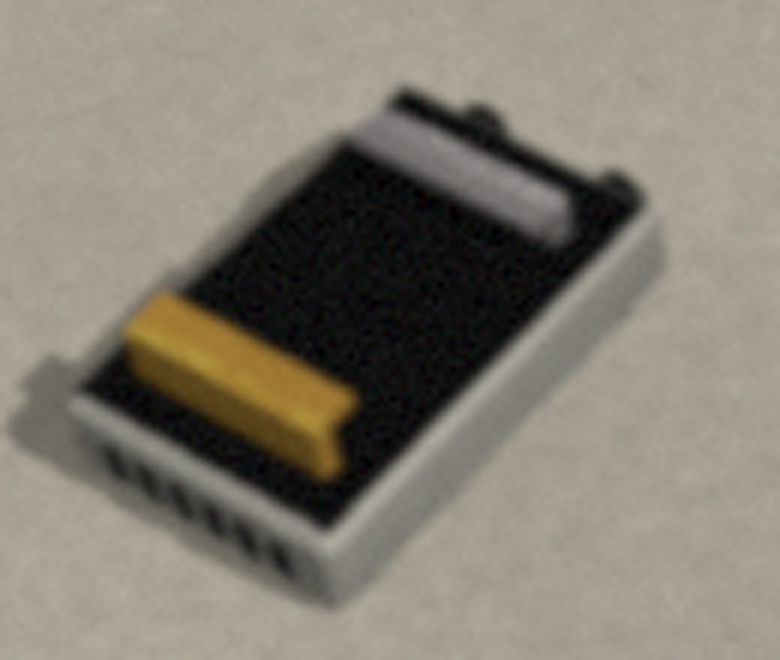

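View pics/s2.png

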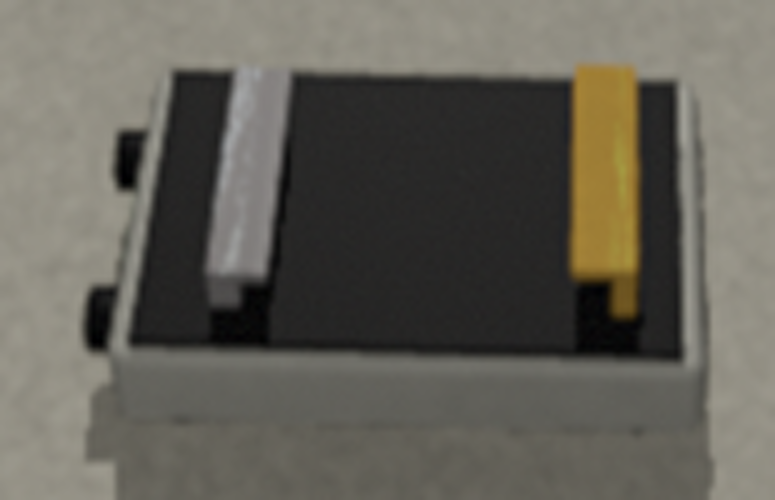

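View pics/m1.png

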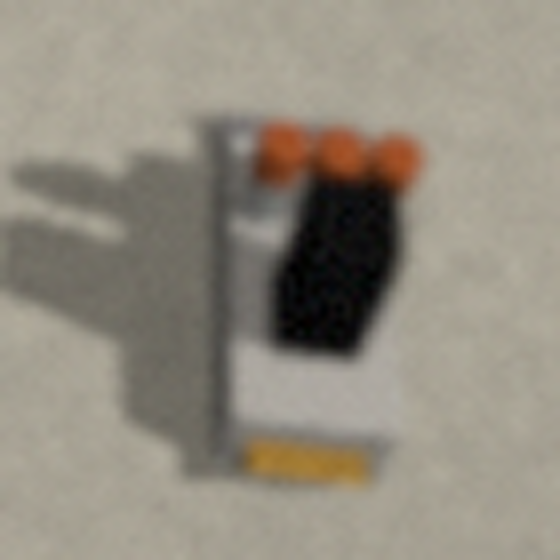

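View pics/m2.png

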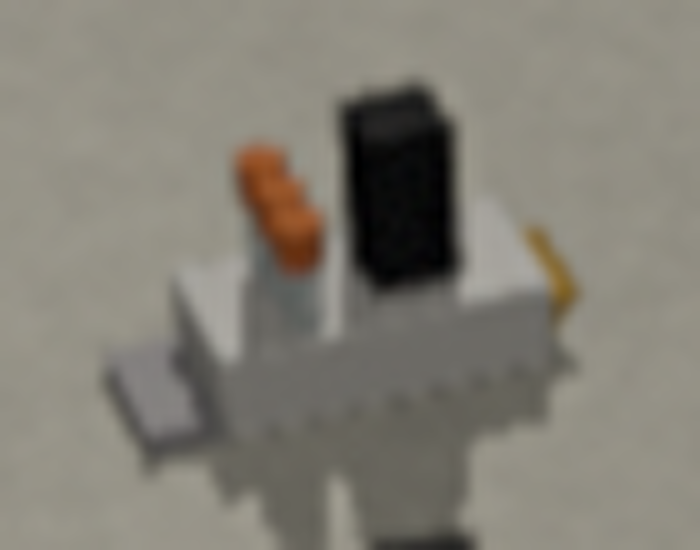

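```bash
cat > fit.py <<'E'
from h import *
from scipy.optimize import least_squares
a=ctrl.capture("scene");b=ctrl.capture("side")
A=lambda u,v:(a,(160+u/6-.4,100+v/6-.4)); B=lambda u,v:(b,(215+u/5-.4,275+v/5-.4))
# (x rel rail | shaker), y, z
obs=[('c',0,-45,75,A(165,292)),('c',0,45,75,A(357,388)),('c',0,45,75,B(573,68)),('c',0,-45,75,B(570,275)),
('r',10,-45,69,A(348,138)),('r',10,45,69,A(562,222)),('r',10,45,69,B(292,72)),('r',10,-45,69,B(268,275)),
('s',-102.5,-65,50,B(113,352)),('s',102.5,-65,50,B(703,355)),('s',102.5,65,50,B(693,80)),('s',-102.5,65,50,B(168,70)),
('s',102.5,65,50,A(330,542)),('s',102.5,-65,50,A(68,398)),('s',-102.5,65,50,A(660,212)),]
def pt(p,k,x,y,z):
    X,Y,th,xr=p
    if k=='c':x+=xr+114
    if k=='r':x+=xr
    x/=1e3;y/=1e3
    return [X+x*np.cos(th)-y*np.sin(th),Y+x*np.sin(th)+y*np.cos(th),z/1e3]
f=lambda p:np.concatenate([proj(c,pt(p,*o[:4]))-uv for o in obs for c,uv in[o[4]]])
r=least_squares(f,[.57,-.2,0,-57],x_scale=[.01,.01,.01,1],loss='soft_l1')
print(r.x.round(4));print(f(r.x).reshape(-1,2).round(1).tolist())
print("rail",pt(r.x,'r',0,0,50),"catch",pt(r.x,'c',0,0,70))
# each of catch endpoints tri
print(tri(*A(165,292),*B(570,275)),tri(*A(357,388),*B(573,68)),tri(*A(348,138),*B(268,275)),tri(*A(562,222),*B(292,72)))
# module
A=lambda u,v:(a,(400+u/8-.4,190+v/8-.4)); B=lambda u,v:(b,(235+u/10-.4,135+v/10-.4))
H=13;
# model x rel handle,y,z
obs2=[(13,12,74,B(455,125)),(13,-12,74,B(430,90)) ] if 0 else [
(-77,-20,7,B(150,440)),(-77,20,7,B(108,352)),
(33,-22,26,B(555,290)),(-57,-22,26,B(228,362)),(-57,22,26,B(178,275)),(33,22,26,B(487,195)),
(33,-22,26,A(235,428)),(33,22,26,A(397,430)),(-57,-22,26,A(232,215)),
(43,-15,16,B(570,295)),(43,15,16,B(535,232)),
(43,-15,16,A(248,462)),(43,15,16,A(368,470)),
(-13,-12,74,B(358,120)),(13,-12,74,B(448,130)),(13,12,74,B(430,88)),
(13,12,26,A(355,352)),(13,-12,26,A(280,345)),
]
def pt2(p,x,y,z):
    X,Y,th=p;x/=1e3;y/=1e3
    return [X+x*np.cos(th)-y*np.sin(th),Y+x*np.sin(th)+y*np.cos(th),z/1e3]
f=lambda p:np.concatenate([proj(c,pt2(p,*o[:3]))-uv for o in obs2 for c,uv in[o[3]]])
r=least_squares(f,[.488,.303,0],x_scale=.01,loss='soft_l1')
print("module",r.x.round(4),np.degrees(r.x[2]));print(f(r.x).reshape(-1,2).round(1).tolist())
im=cv2.resize(a["img"][190:260,400:470],None,fx=8,fy=8);
E
python3 fit.py
```

```text
[ 5.73300e-01 -2.03100e-01 -1.88000e-02 -5.88111e+01]
[[-0.5, -0.4], [-0.5, 0.4], [-0.2, -1.9], [0.6, -2.3], [-0.6, -1.1], [-5.1, 0.1], [-0.9, -1.2], [-0.5, -0.8], [-1.6, 0.2], [1.8, 0.9], [0.6, -3.5], [-3.2, -2.6], [-0.7, 0.6], [-3.0, -0.6], [0.0, -3.3]]
rail [np.float64(0.5145485907219816), np.float64(-0.20195389718456913), 0.05] catch [np.float64(0.6285285045541448), np.float64(-0.20409381372795357), 0.07]
(array([ 0.62626521, -0.25057444,  0.07107289]), np.float64(0.001044972568989417)) (array([ 0.62838133, -0.16075358,  0.07269139]), np.float64(0.0032396581349992005)) (array([ 0.52398624, -0.24627306,  0.06588595]), np.float64(0.0006595780691305987)) (array([ 0.52161423, -0.15142722,  0.06359823]), np.float64(0.011443691025092028))
module [0.501  0.3058 0.4305] 24.66577063638636
[[0.0, -0.4], [-0.9, -0.1], [-0.2, -1.7], [-0.6, -0.2], [-1.4, -0.7], [0.2, -1.0], [-1.0, -2.2], [0.4, -0.4], [-2.0, -11.3], [0.9, -1.4], [0.0, -1.1], [-0.1, 0.5], [-0.4, 0.9], [0.3, 1.9], [1.0, -1.5], [-0.7, -2.1], [0.2, 0.6], [-2.1, 0.3]]
```

```bash
cat >> h.py <<'E'
def st():
    s=ctrl.observe();Rm=R.from_rotvec(s["orientation"]).as_matrix()
    return s,np.array(s["tcp_pos"]),Rm
def go(target,yaw=None):
    "target TCP world, yaw deg of tool x; prints tool shift needed (rotation first none) and spin"
    s,p,Rm=st()
    psi=np.degrees(np.arctan2(Rm[1,0],Rm[0,0]))
    print("t",round(float(s["clock"]),2),"tcp",p.round(4),"psi",psi.round(2),"F",np.round(s["ft_force"],1),"w",round(float(s["width"]),4))
    d=Rm.T@(np.array(target)-p);print("shift mm",(d*1e3).round(1),"spin",None if yaw is None else round(psi-yaw,2))
E
python3 -c "
from h import *
go([.501,.306,.2],-65.3)"
```

```text
t 1.6 tcp [ 0.2317 -0.5805  0.2267] psi -68.24 F [ 0.5  0.4 -0.1] w 0.0919
shift mm [-723.5   26.7  578.7] spin -2.94
```

Call:
carry_out:
  motion: "-0.045 0.002 0.036 -1.5 1; -0.045 0.002 0.036 -1.5 1; -0.045 0.002 0.036 0 1; -0.045 0.002 0.036 0 1; -0.045 0.002 0.036 0 1; -0.045 0.002 0.036 0 1; -0.045 0.002 0.036 0 1; -0.045 0.002 0.036 0 1"
  grip_force: 4

```text
clock: 2.6
tcp_pos: [0.3472, -0.1325, 0.2111]
orientation: [-1.383, 0.884, -0.887]
ft_force: [1.4, -0.4, -0.6]
width: 0.0917
```

```bash
python3 -c "
from h import *
go([.501,.306,.2],-65.3)"
```

```text
t 2.6 tcp [ 0.3472 -0.1325  0.2111] psi -65.26 F [ 1.4 -0.4 -0.6] w 0.0917
shift mm [-333.9   11.   323.2] spin 0.04
```

Call:
carry_out:
  motion: "-0.043 0.001 0.042 0 1; -0.043 0.001 0.042 0 1; -0.043 0.001 0.042 0 1; -0.043 0.001 0.042 0 1; -0.043 0.001 0.042 0 1; -0.043 0.001 0.042 0 1; -0.04 0.001 0.04 0 1; 0 0 0 0 1"

```text
clock: 3.6
tcp_pos: [0.4872, 0.2638, 0.2035]
orientation: [-1.382, 0.883, -0.879]
ft_force: [-0.5, -0.5, -0.0]
width: 0.0919
```

Run:
```python
from h import *
go([.501,.306,.2],-65.3)
s,p,Rm=st();c=ctrl.capture("wrist");cv2.imwrite("pics/w1.png",c["img"])
```

```text
t 3.6 tcp [0.4872 0.2638 0.2035] psi -64.94 F [-0.5 -0.5 -0. ] w 0.0919
shift mm [-32.3   3.6  30.4] spin 0.36
```

View pics/w1.png

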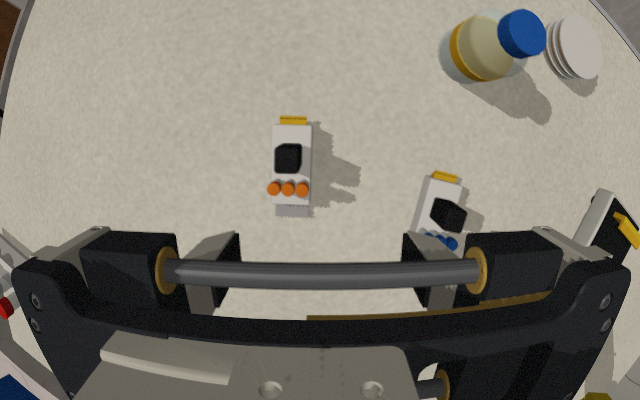

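```bash
cat >> h.py <<'E'
def wpix(c,uv,p,Rm,z):
    m=c["mtx"];v=np.array([uv[0]-m[0,2],uv[1]-m[1,2]])/m[0,0];r=np.hypot(*v)
    d=np.array([*(v/r*np.sin(r)),np.cos(r)]) if r>1e-9 else np.array([0,0,1.])
    he=np.array(c["hand_eye"]);o=p+Rm@he[:3,3];d=Rm@he[:3,:3]@d
    return o+d*(z-o[2])/d[2]
E
python3 - <<'E'
from h import *
import cv2
i=cv2.imread("pics/w1.png");crop(i,255,100,355,230,6,"w1c.png")
E
```

```text
(no output)
```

View pics/w1c.png

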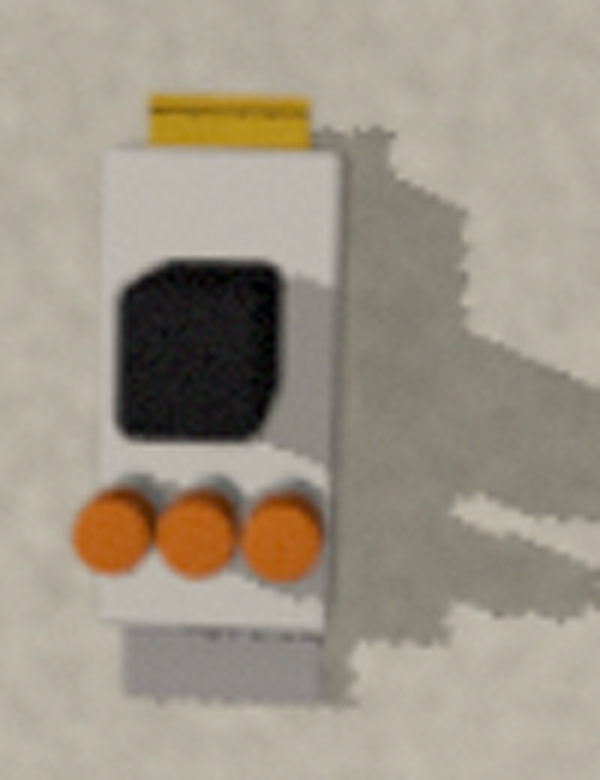

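Run:
```python
from h import *
from scipy.optimize import least_squares
s,p,Rm=st();c=ctrl.capture("wrist")
# caps z 59: three at x -32,y -? ; corners
obs=[(33,22,26,104,150),(33,-22,26,341,150),(-57,22,26,101,622),(-57,-22,26,326,626),(-77,20,7,124,698),(-77,-20,7,322,702),(43,15,16,150,97),(43,-15,16,310,97)]
W=[wpix(c,(255+u/6-.4,100+v/6-.4),p,Rm,z/1e3)[:2] for x,y,z,u,v in obs]
f=lambda q:np.concatenate([np.array([q[0]+(o[0]*np.cos(q[2])-o[1]*np.sin(q[2]))/1e3,q[1]+(o[0]*np.sin(q[2])+o[1]*np.cos(q[2]))/1e3])-w for o,w in zip(obs,W)])
r=least_squares(f,[.5,.306,.43]);print(r.x,np.degrees(r.x[2]),(f(r.x)*1e3).round(1).reshape(-1,2).tolist())
x=r.x;go([x[0],x[1],.033],np.degrees(x[2])-90)
```

```text
[0.50195004 0.30385036 0.40214577] 23.04125527991646 [[0.5, 0.8], [0.2, -0.5], [-0.9, 0.0], [-1.0, -1.4], [0.4, 0.1], [-0.2, -0.0], [0.7, 0.8], [0.4, 0.3]]
t 3.7 tcp [0.4869 0.2591 0.2033] psi -65.18 F [ 0.2 -1.2 -0.4] w 0.0913
shift mm [-34.4 170.3  32.6] spin 1.78
```

Call:
carry_out:
  motion: "-0.017 0.02 0.016 1 1; -0.017 0.03 0.016 0.8 1; 0 0.03 0 0 1; 0 0.03 0 0 1; 0 0 0 0 1; 0 0 0 0 1"

```text
clock: 4.45
tcp_pos: [0.5031, 0.3024, 0.095]
orientation: [-1.371, 0.909, -0.911]
ft_force: [0.4, 0.4, 0.2]
width: 0.0918
```

Run:
```python
from h import *
go([.50195,.30385,.033],-66.96)
s,p,Rm=st();c=ctrl.capture("wrist");cv2.imwrite("pics/w2.png",c["img"])
go([.50195,.30385,.033],-66.96)
```

```text
t 4.45 tcp [0.5031 0.3024 0.095 ] psi -67.11 F [0.4 0.4 0.2] w 0.0918
shift mm [-1.8 62.  -0.5] spin -0.15
t 4.5 tcp [0.5033 0.3028 0.0953] psi -67.09 F [ 0.5  0.2 -0.5] w 0.0921
shift mm [-1.5 62.3 -0.9] spin -0.13
```

View pics/w2.png

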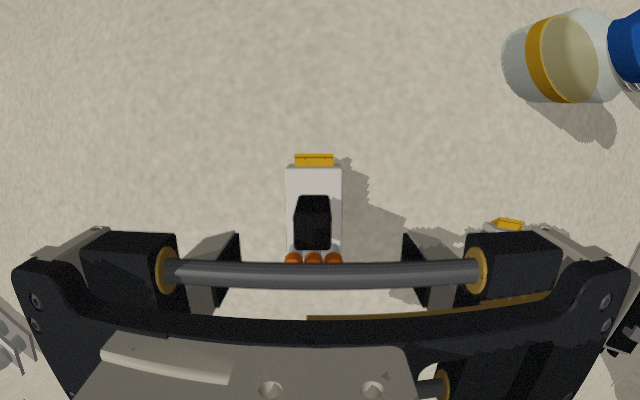

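Call:
carry_out:
  motion: "-0.0015 0.02 -0.001 0 1; 0 0.02 0 0 1; 0 0.022 0 0 1; 0 0 0 0 1; 0 0 0 0 0; 0 0 0 0 0; 0 0 0 0 0; 0 0 0 0 0"
  grip_force: 5

```text
clock: 5.5
tcp_pos: [0.5011, 0.3039, 0.032]
orientation: [-1.372, 0.909, -0.909]
ft_force: [0.4, 0.2, -0.1]
width: 0.0558
```

Run:
```python
from h import *
go([.50195,.30385,.033],-66.96)
```

```text
t 5.5 tcp [0.5011 0.3039 0.032 ] psi -67.04 F [ 0.4  0.2 -0.1] w 0.0558
shift mm [ 0.4 -1.   0.8] spin -0.08
```

Call:
carry_out:
  motion: "0 0 0 0 0; 0 0 0 0 0; 0 0 0 0 0; 0 0 0 0 0; 0 0 0 0 0; 0 -0.02 0 0 0; 0 -0.03 0 0 0; 0 -0.03 0 0 0"

```text
clock: 6.5
tcp_pos: [0.5006, 0.3034, 0.1122]
orientation: [-1.374, 0.91, -0.909]
ft_force: [0.3, 0.1, -1.4]
width: 0.0237
```

Run:
```python
from h import *
go([.50195,.30385,.033],-66.96)
c=ctrl.capture("wrist");cv2.imwrite("pics/w3.png",c["img"])
c=ctrl.capture("side");crop(c["img"],220,80,360,200,5,"d3.png")
go([.50195,.30385,.033],-66.96)
```

```text
t 6.5 tcp [0.5006 0.3034 0.1122] psi -67.04 F [ 0.3  0.1 -1.4] w 0.0237
shift mm [ 0.1 79.2  1.5] spin -0.08
t 6.6 tcp [0.5023 0.305  0.1146] psi -67.06 F [ 0.4  0.8 -2.3] w 0.0239
shift mm [ 1.  81.6 -1.2] spin -0.1
```

View pics/w3.png

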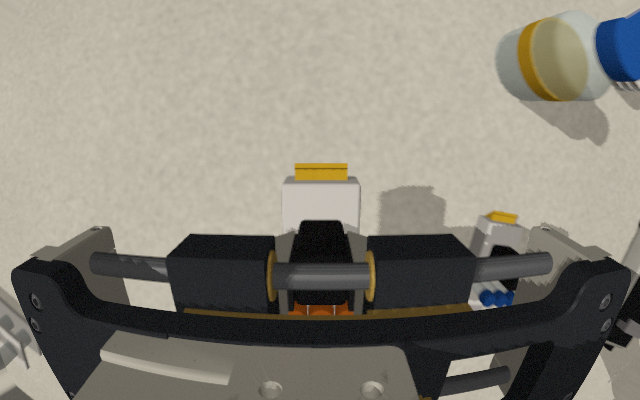

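View pics/d3.png

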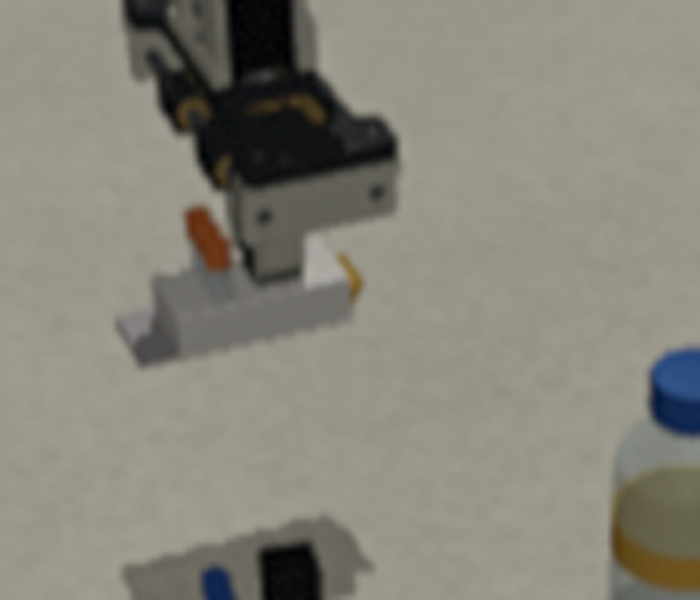

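Call:
carry_out:
  motion: "0 0.02 0 0 0; 0 0.023 0 0 0; 0 0 0 0 0; 0 0 0 0 0"
  grip_force: 3

```text
clock: 7.1
tcp_pos: [0.5009, 0.304, 0.0689]
orientation: [-1.373, 0.909, -0.909]
ft_force: [-0.6, -1.3, -1.0]
width: 0.0243
```

Run:
```python
from h import *
go([.50195,.30385,.033],-66.96)
c=ctrl.capture("side");crop(c["img"],220,80,360,200,5,"d4.png")
```

```text
t 7.1 tcp [0.5009 0.304  0.0689] psi -67.04 F [-0.6 -1.3 -1. ] w 0.0243
shift mm [ 0.5 35.9  0.9] spin -0.08
```

View pics/d4.png

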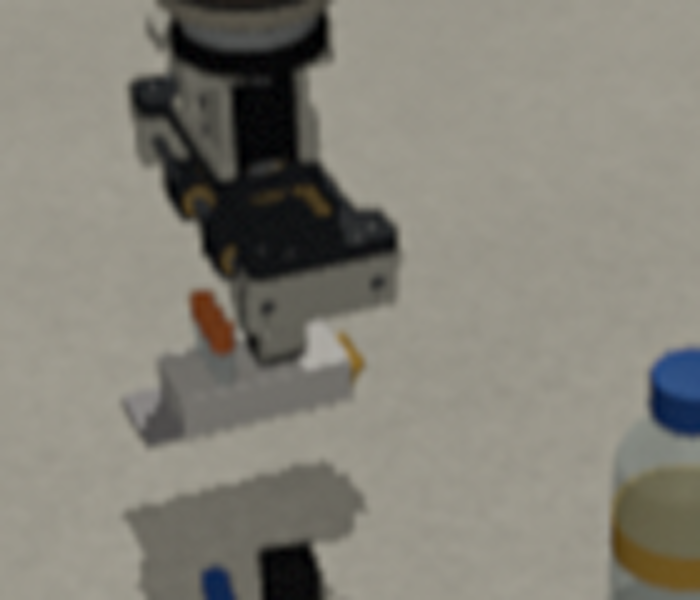

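Call:
carry_out:
  motion: "0 -0.03 0 0 0; 0 -0.04 0 8 0; 0 -0.04 0 8 0; 0.02 -0.02 0 8 0; 0.045 0 -0.003 0 0; 0.055 0 -0.005 0 0; 0.055 0 -0.005 0 0; 0.055 0 -0.005 0 0"
  grip_force: 8

```text
clock: 8.15
tcp_pos: [0.4815, 0.0729, 0.1998]
orientation: [-1.199, 1.221, -1.223]
ft_force: [1.0, -0.0, -0.8]
width: 0.0239
```

Call:
carry_out:
  motion: "0.055 0 -0.005 0 0; 0.055 0 -0.005 0 0; 0.035 0 0 0 0; 0.01 0 0 0 0; 0 0 0 0 0; 0 0 0 0 0"

```text
clock: 8.9
tcp_pos: [0.469, -0.0788, 0.199]
orientation: [-1.201, 1.221, -1.221]
ft_force: [0.7, 0.2, -2.6]
width: 0.0241
```

Run:
```python
from h import *
go([.48,-.202,.2],-91.1)
c=ctrl.capture("wrist");cv2.imwrite("pics/w5.png",c["img"])
c=ctrl.capture("side");cv2.imwrite("pics/d5.png",c["img"])
go([.48,-.202,.2],-91.1)
```

```text
t 8.9 tcp [ 0.469  -0.0788  0.199 ] psi -90.92 F [ 0.7  0.2 -2.6] w 0.0241
shift mm [123.1  -1.1  13. ] spin 0.18
t 9.0 tcp [ 0.4689 -0.0789  0.1989] psi -90.9 F [ 0.3 -0.3 -0.9] w 0.0241
shift mm [122.9  -1.2  13. ] spin 0.2
```

View pics/w5.png

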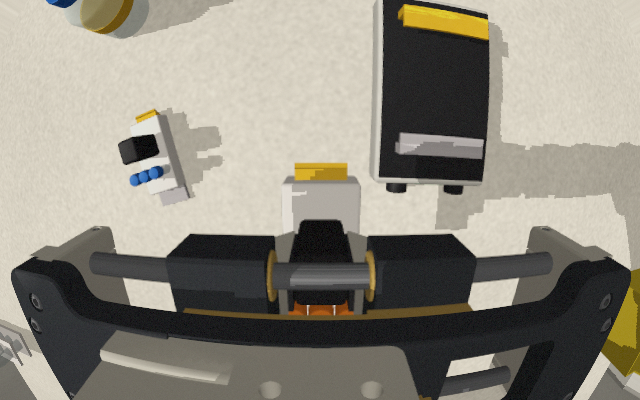

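View pics/d5.png

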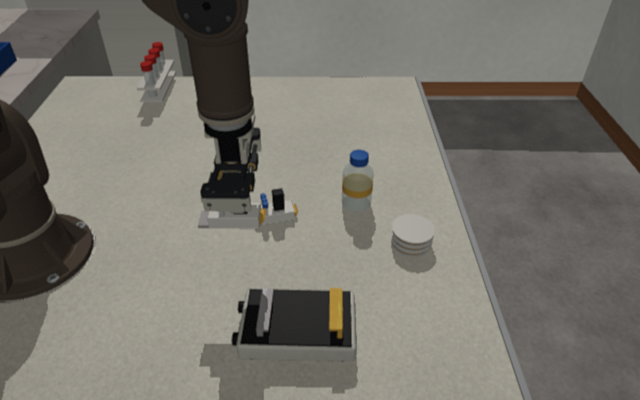

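Run:
```python
from h import *
i=cv2.imread("pics/w5.png");crop(i,365,0,510,200,4,"w5c.png")
```

```text
(no output)
```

View pics/w5c.png

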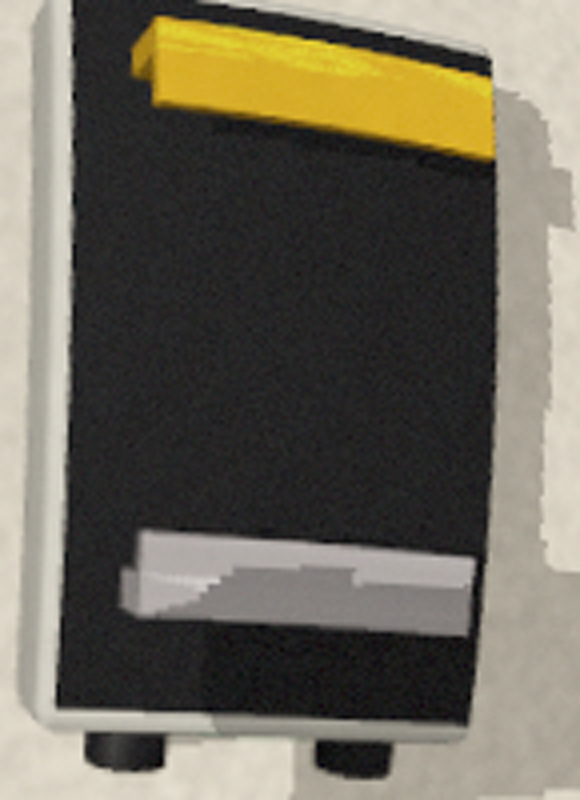

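Run:
```python
from h import *
s,p,Rm=st();c=ctrl.capture("wrist")
for n,u,v,z in [("rail+y in",135,530,.069),("rail-y in",476,556,.069),("rail-y out",468,635,.069),("rail+y out",140,617,.069),("catch+y in",152,105,.07),("catch-y in",492,160,.07),("c out+y",157,18,.075),("c out-y",490,78,.075),("deck +y -x",57,707,.05),("deck -y -x",468,723,.05)]:
    print(n,wpix(c,(365+u/4-.4,v/4-.4),p,Rm,z).round(4))
```

```text
rail+y in [ 0.5271 -0.1534  0.069 ]
rail-y in [ 0.5243 -0.2461  0.069 ]
rail-y out [ 0.5038 -0.2451  0.069 ]
rail+y out [ 0.5063 -0.155   0.069 ]
catch+y in [ 0.6311 -0.1589  0.07  ]
catch-y in [ 0.6285 -0.2512  0.07  ]
c out+y [ 0.6525 -0.1599  0.075 ]
c out-y [ 0.6497 -0.2495  0.075 ]
deck +y -x [ 0.4808 -0.1387  0.05  ]
deck -y -x [ 0.4768 -0.2582  0.05  ]
```

Run:
```python
from h import *
s,p,Rm=st();c=ctrl.capture("wrist")
for uv in [(295,163),(321,163),(347,163)]:
    w=wpix(c,uv,p,Rm,p[2]-.0165);print((Rm.T@(w-p)*1e3).round(1))
go([.6005,-.2033,.125],-91.5)
```

```text
[-14.4  16.5  45.1]
[ 0.4 16.5 45. ]
[15.3 16.5 45.1]
t 9.1 tcp [ 0.4688 -0.0794  0.1988] psi -90.94 F [-0.3  0.8 -2.2] w 0.0245
shift mm [121.8  73.8 133.7] spin 0.56
```

Call:
carry_out:
  motion: "0.04 0 0.044 0.5 0; 0.04 0 0.044 0 0; 0.042 0.02 0.045 0 0; 0 0.03 0 0 0; 0 0.024 0 0 0; 0 0 0 0 0; 0 0 0 0 0"

```text
clock: 9.98
tcp_pos: [0.5979, -0.2038, 0.1264]
orientation: [-1.196, 1.228, -1.229]
ft_force: [-0.8, -0.4, -1.4]
width: 0.0243
```

Run:
```python
from h import *
go([.6,-.2033,.11],-91.5)
c=ctrl.capture("wrist");cv2.imwrite("pics/w6.png",c["img"])
c=ctrl.capture("side");crop(c["img"],200,220,380,380,4,"d6.png")
```

```text
t 9.97 tcp [ 0.5979 -0.2038  0.1264] psi -91.51 F [-0.8 -0.4 -1.4] w 0.0243
shift mm [-0.5 16.4  2.1] spin -0.01
```

View pics/w6.png

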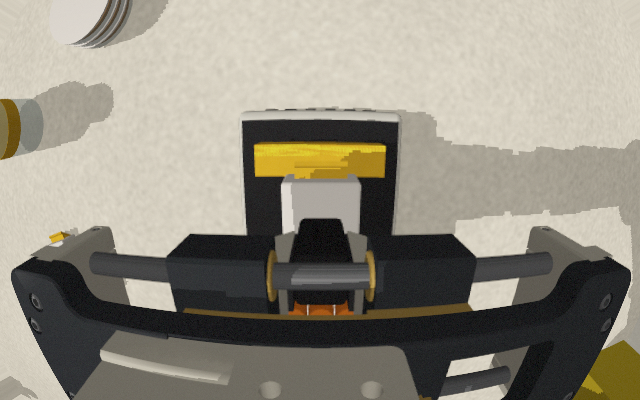

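View pics/d6.png

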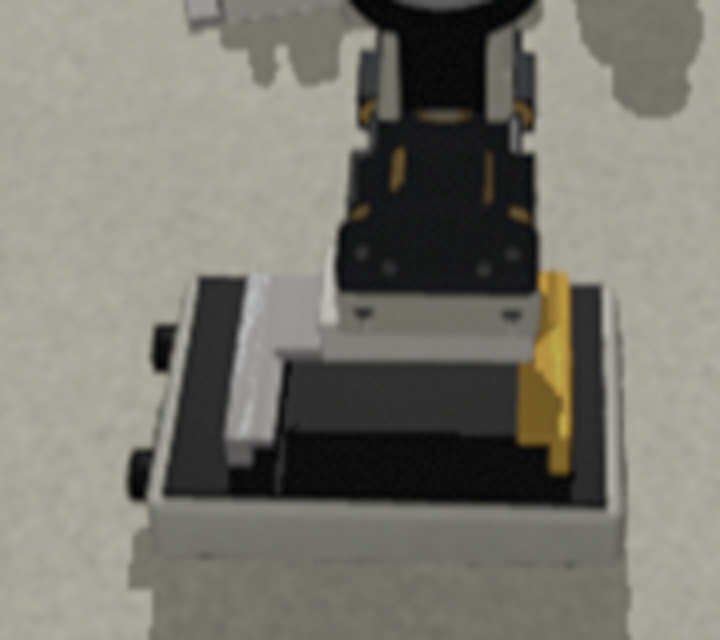

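Call:
carry_out:
  motion: "0 0.008 0.004 0 0; 0 0.005 0 0 0; 0 0.003 0 0 0; 0 0.002 0 0 0; 0 0.002 0 0 0; 0 0.001 0 0 0; 0 0 0 0 0"
  grip_force: 3

```text
clock: 10.95
tcp_pos: [0.6012, -0.2042, 0.1046]
orientation: [-1.196, 1.229, -1.229]
ft_force: [-1.9, 0.2, 1.7]
width: 0.0241
```

Run:
```python
from h import *
go([.602,-.2033,.102],-91.5)
c=ctrl.capture("side");crop(c["img"],200,220,380,380,4,"d7.png")
```

```text
t 10.95 tcp [ 0.6012 -0.2042  0.1046] psi -91.55 F [-1.9  0.2  1.7] w 0.0241
shift mm [-0.9  2.6  0.8] spin -0.05
```

View pics/d7.png

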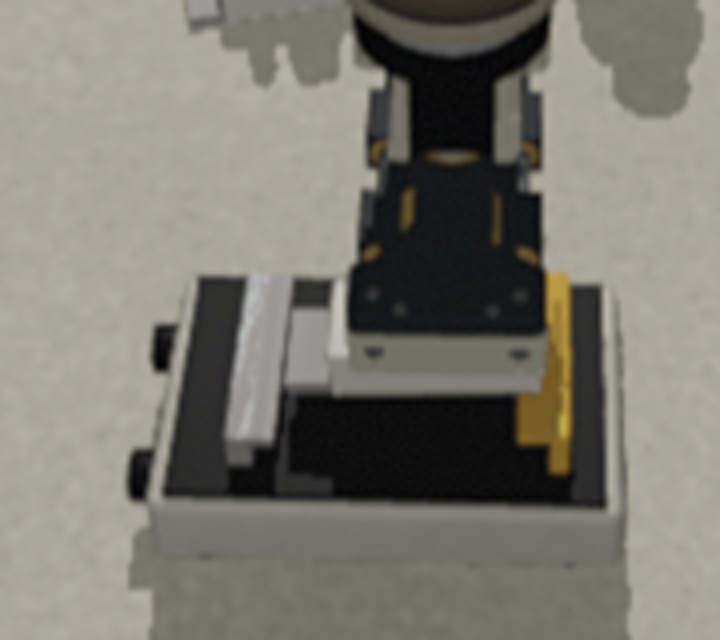

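Call:
carry_out:
  motion: "0 0.002 0 0 0; 0 0.002 0 0 0; 0 0.001 0 0 0; 0 0 0 0 0"

```text
clock: 11.5
tcp_pos: [0.6011, -0.2042, 0.0992]
orientation: [-1.196, 1.229, -1.229]
ft_force: [-1.7, -0.7, 0.0]
width: 0.0241
```

Run:
```python
from h import *
go([.602,-.2033,.102],-91.5)
c=ctrl.capture("side");crop(c["img"],240,260,360,360,6,"d8.png")
c=ctrl.capture("wrist");cv2.imwrite("pics/w8.png",c["img"]);crop(c["img"],220,90,420,320,3,"w8c.png")
```

```text
t 11.5 tcp [ 0.6011 -0.2042  0.0992] psi -91.54 F [-1.7 -0.7  0. ] w 0.0241
shift mm [-0.9 -2.8  0.8] spin -0.04
```

View pics/d8.png

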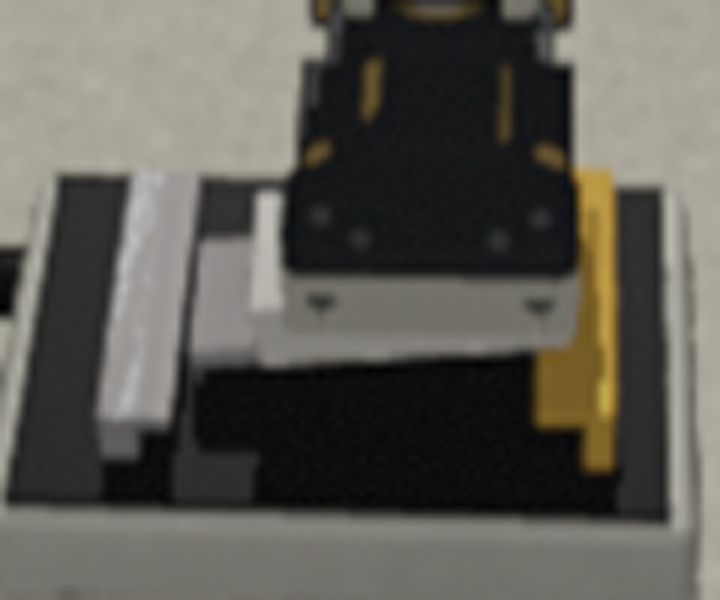

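View pics/w8c.png

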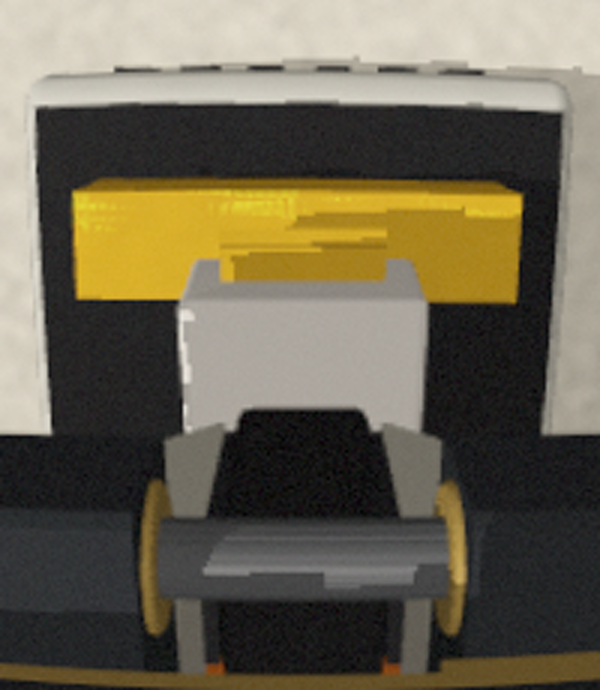

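```bash
cat > tilt.py <<'E'
from h import *
from scipy.optimize import least_squares
def wproj(c,X,p,Rm):
    he=np.array(c["hand_eye"]);q=Rm.T@(np.array(X)-p);q=he[:3,:3].T@(q-he[:3,3])
    th=np.arctan2(np.hypot(q[0],q[1]),q[2]);v=q[:2]/np.hypot(q[0],q[1])*th*c["mtx"][0,0];return v+c["mtx"][:2,2]
def mod(q,x,y,z,yaw=np.radians(-1.5)):
    # q: handle pt x, handle pt y, handle z (world), tilt (foot up) ; x,y mm rel handle, z mm over underside
    t=q[3];z=z-50;a=(x*np.cos(t)-z*np.sin(t))/1e3;b=(x*np.sin(t)+z*np.cos(t))/1e3;y=y/1e3
    return np.array([q[0]+a*np.cos(yaw)-y*np.sin(yaw),q[1]+a*np.sin(yaw)+y*np.cos(yaw),q[2]+b])
def fit(obs,q0,w,sd,p,Rm,prior=None):
    def f(q):
        r=[]
        for cam,x,y,z,u,v in obs:
            X=mod(q,x,y,z);P=wproj(w,X,p,Rm) if cam=='w' else proj(sd,X)
            r+=list(P-[u,v])
        r+=list((np.array(q[:3])-q0[:3])/np.array([.003,.002,.003]))
        return np.array(r)
    s=least_squares(f,q0,x_scale=[.01,.01,.01,.1],loss='soft_l1')
    print("handle",s.x[:3].round(4),"tilt",np.degrees(s.x[3]).round(2));print(f(s.x).reshape(-1)[:-3].reshape(-1,2).round(1).tolist())
    lip=mod(s.x,-77,0,0);toe=mod(s.x,43,0,16)
    yw=np.radians(-1.5);Rr=np.array([[np.cos(yw),np.sin(yw)],[-np.sin(yw),np.cos(yw)]])
    rail=np.array([.5155,-.201]);
    for n,X in(("lip",lip),("toe",toe)): print(n,"rail frame mm",(Rr@(X[:2]-rail)*1e3).round(1),((X[2]-.05)*1e3).round(1))
    return s.x
E
python3 - <<'E'
from tilt import *
s,p,Rm=st();w=ctrl.capture("wrist");sd=ctrl.capture("side")
k=lambda u,v:(220+u/3-.3,90+v/3-.3)
e=lambda u,v:(240+u/6-.4,260+v/6-.4)
obs=[('w',33,22,26,*k(181,300)),('w',33,-22,26,*k(430,302)),('w',33,22,0,*k(195,260)),('w',33,-22,0,*k(413,260)),
('s',-57,-22,0,*e(257,366)),('s',-57,-22,26,*e(252,312)),('s',-77,-20,7,*e(190,358)),('s',-77,20,7,*e(202,238)),('s',-57,22,26,*e(255,190))]
fit(obs,np.array([p[0]+.0015,p[1],p[2]+.018,.1]),w,sd,p,Rm)
E
```

```text
handle [ 0.5985 -0.2048  0.1187] tilt 6.89
[[-0.2, 0.5], [-0.2, -0.2], [0.4, -0.8], [0.0, -0.8], [0.0, 0.1], [-1.6, -0.2], [-0.8, -1.3], [-0.7, 0.5], [-0.2, 0.0]]
lip rail frame mm [12.6 -1.6] 9.8
toe rail frame mm [129.8  -1.6] 40.1
```

Call:
carry_out:
  motion: "0 0.002 0 0 0; 0 0.002 0 0 0; 0 0.002 0 0 0; 0 0 0 0 0"

```text
clock: 12.2
tcp_pos: [0.5992, -0.2042, 0.0952]
orientation: [-1.199, 1.231, -1.228]
ft_force: [-16.2, 2.5, 24.7]
width: 0.0245
```

Run:
```python
from h import *
go([.602,-.2033,.102],-91.5)
c=ctrl.capture("side");crop(c["img"],240,260,360,360,6,"d9.png")
c=ctrl.capture("wrist");crop(c["img"],220,90,420,320,3,"w9c.png")
```

```text
t 12.2 tcp [ 0.5992 -0.2042  0.0952] psi -91.57 F [-16.2   2.5  24.7] w 0.0245
shift mm [-1.  -6.8  2.8] spin -0.07
```

View pics/d9.png

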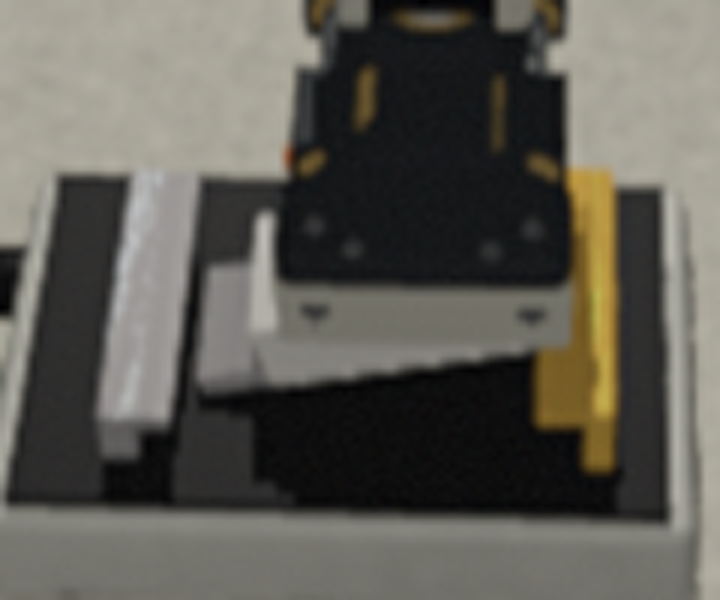

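View pics/w9c.png

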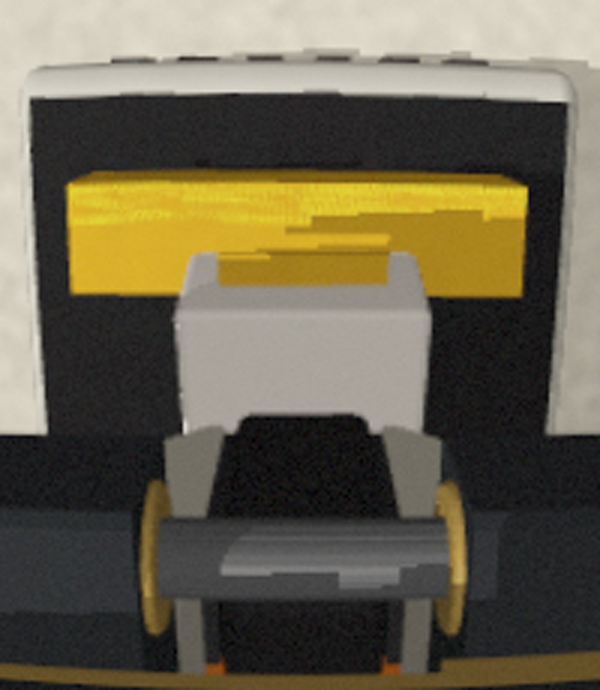

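Call:
carry_out:
  motion: "0 -0.002 0 0 0; 0 -0.001 0 0 0; 0 0 0 0 0"

```text
clock: 12.68
tcp_pos: [0.6009, -0.2043, 0.0966]
orientation: [-1.197, 1.229, -1.229]
ft_force: [-5.9, 0.8, 6.5]
width: 0.0239
```

Run:
```python
from tilt import *
go([.602,-.2033,.102],-91.5)
s,p,Rm=st();w=ctrl.capture("wrist");sd=ctrl.capture("side")
crop(sd["img"],240,260,360,360,6,"d10.png");crop(w["img"],220,90,420,320,3,"w10c.png")
```

```text
t 12.68 tcp [ 0.6009 -0.2043  0.0966] psi -91.55 F [-5.9  0.8  6.5] w 0.0239
shift mm [-1.1 -5.4  1.1] spin -0.05
```

View pics/d10.png

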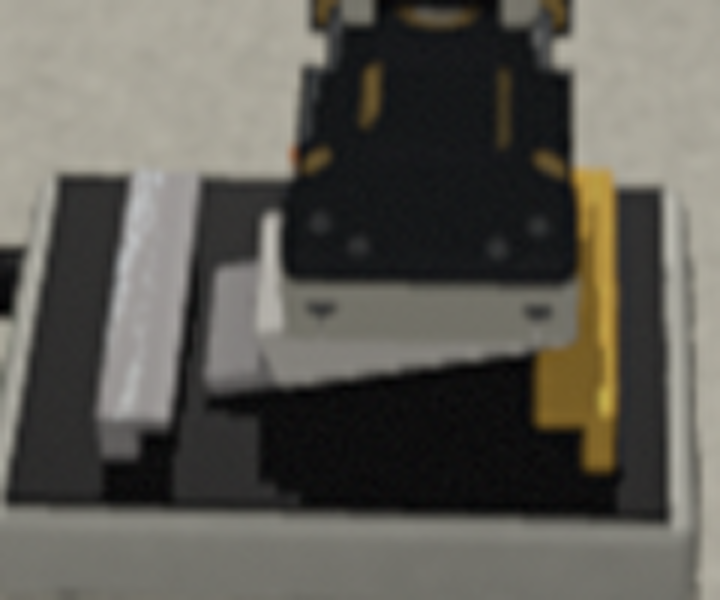

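View pics/w10c.png

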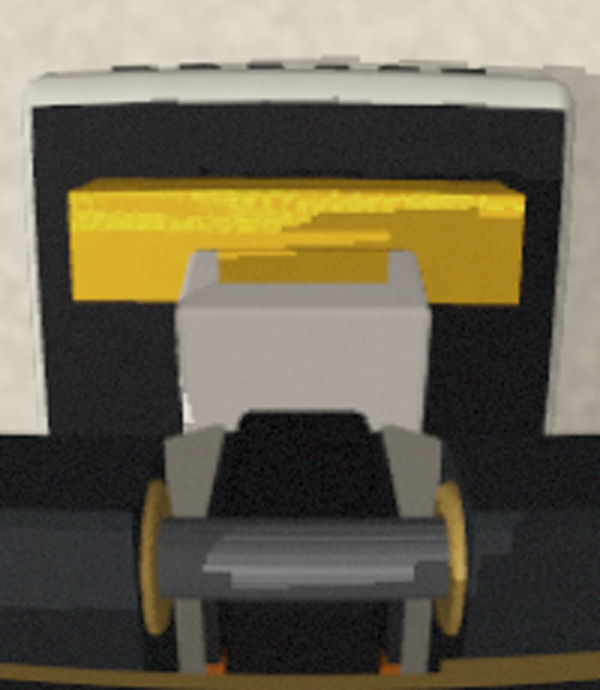

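Run:
```python
from tilt import *
s,p,Rm=st();w=ctrl.capture("wrist");sd=ctrl.capture("side")
k=lambda u,v:(220+u/3-.3,90+v/3-.3)
e=lambda u,v:(240+u/6-.4,260+v/6-.4)
obs=[('w',33,22,26,*k(179,307)),('w',33,-22,26,*k(432,308)),('w',33,22,0,*k(192,252)),('w',33,-22,0,*k(415,252)),
('s',-57,-22,0,*e(280,388)),('s',-57,-22,26,*e(258,333)),('s',-77,-20,7,*e(204,388)),('s',-77,20,7,*e(216,264)),('s',-57,22,26,*e(258,210))]
for z in (.018,.014): fit(obs,np.array([p[0]+.0015,p[1],p[2]+z,.15]),w,sd,p,Rm)
```

```text
handle [ 0.5956 -0.2048  0.115 ] tilt 13.9
[[-0.4, 0.5], [-0.2, 0.1], [0.5, -1.4], [0.1, -1.4], [-1.1, -0.2], [-1.6, -0.0], [-0.5, -2.0], [-0.5, 0.5], [0.2, 0.4]]
lip rail frame mm [17.4 -1.7] -2.0
toe rail frame mm [130.   -1.7] 42.3
handle [ 0.5955 -0.2048  0.1147] tilt 13.87
[[-0.3, 0.5], [-0.3, 0.1], [0.5, -1.3], [0.0, -1.3], [-1.1, -0.1], [-1.7, 0.1], [-0.5, -1.9], [-0.6, 0.6], [0.2, 0.5]]
lip rail frame mm [17.3 -1.7] -2.3
toe rail frame mm [130.   -1.7] 42.0
```

Call:
carry_out:
  motion: "0 0 0 0 0; 0 -0.002 0 0 0; 0 -0.001 0 0 0; 0 0 -0.004 0 0; 0 0 -0.004 0 0; 0 0 -0.004 0 0; 0 0 -0.003 0 0; 0 0 0 0 0"
  grip_force: 20

```text
clock: 13.88
tcp_pos: [0.586, -0.2039, 0.0995]
orientation: [-1.196, 1.229, -1.229]
ft_force: [0.7, -0.5, -2.3]
width: 0.0237
```

Run:
```python
from tilt import *
go([.602,-.2033,.102],-91.5)
s,p,Rm=st();w=ctrl.capture("wrist");sd=ctrl.capture("side")
crop(sd["img"],240,260,360,360,6,"d11.png");crop(w["img"],220,90,420,320,3,"w11c.png")
```

```text
t 13.88 tcp [ 0.586  -0.2039  0.0995] psi -91.56 F [ 0.7 -0.5 -2.3] w 0.0237
shift mm [-1.  -2.5 16. ] spin -0.06
```

View pics/d11.png

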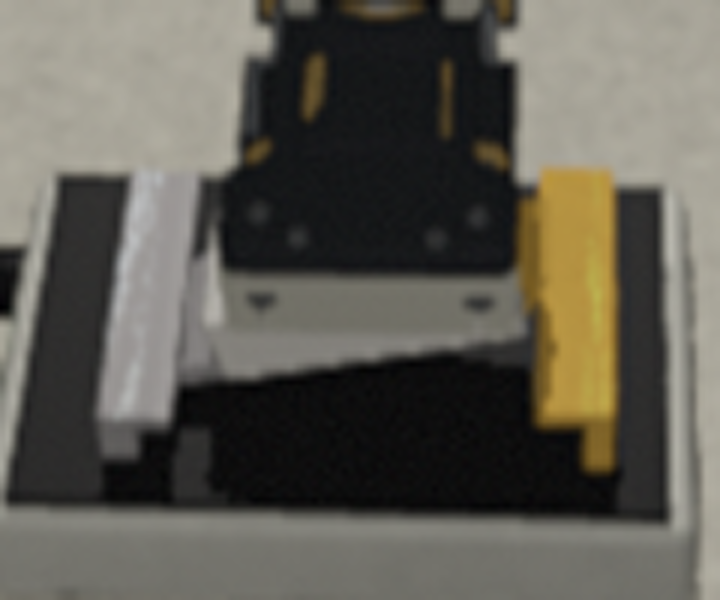

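View pics/w11c.png

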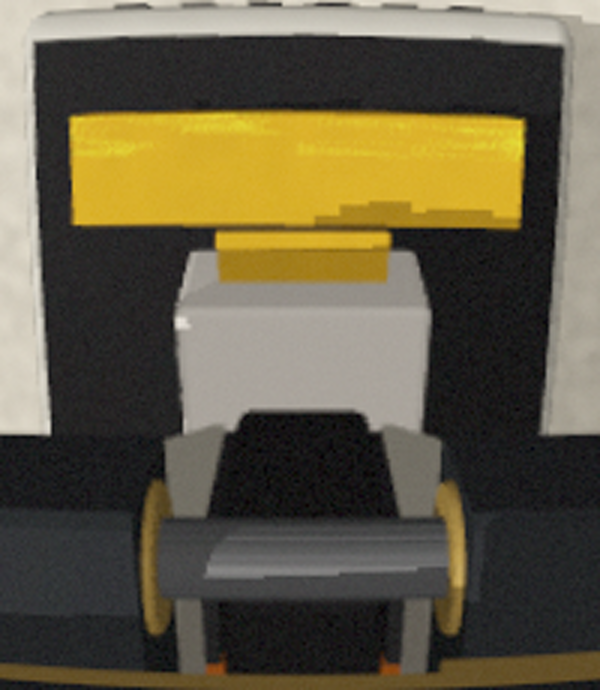

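Call:
carry_out:
  motion: "0 0 -0.002 0 0; 0 0.001 0 0 0; 0 0.001 0 0 0; 0 0 0 0 0; 0 0 0 0 0"
  grip_force: 30

```text
clock: 14.6
tcp_pos: [0.5842, -0.2037, 0.0974]
orientation: [-1.196, 1.229, -1.229]
ft_force: [0.9, 0.5, -1.3]
width: 0.024
```

Run:
```python
from tilt import *
go([.602,-.2033,.102],-91.5)
s,p,Rm=st();w=ctrl.capture("wrist");sd=ctrl.capture("side")
crop(sd["img"],240,260,360,360,6,"d12.png");crop(w["img"],220,90,420,320,3,"w12c.png")
k=lambda u,v:(220+u/3-.3,90+v/3-.3)
obs=[('w',33,22,26,*k(179,307)),('w',33,-22,26,*k(432,308)),('w',33,22,0,*k(190,252)),('w',33,-22,0,*k(415,252)),('w',43,15,16,*k(217,232)),('w',43,-15,16,*k(390,232))]
fit(obs,np.array([p[0]-.004,p[1],p[2]+.018,.2]),w,sd,p,Rm)
```

```text
t 14.6 tcp [ 0.5842 -0.2037  0.0974] psi -91.54 F [ 0.9  0.5 -1.3] w 0.024
shift mm [-0.9 -4.6 17.8] spin -0.04
handle [ 0.5798 -0.2041  0.1179] tilt 11.72
[[-0.8, 0.2], [-0.2, -0.2], [0.9, -0.2], [0.0, -0.2], [0.8, 0.1], [-0.5, 0.1]]
lip rail frame mm [-0.9 -1.4] 3.3
toe rail frame mm [113.4  -1.4] 43.4
```

View pics/d12.png

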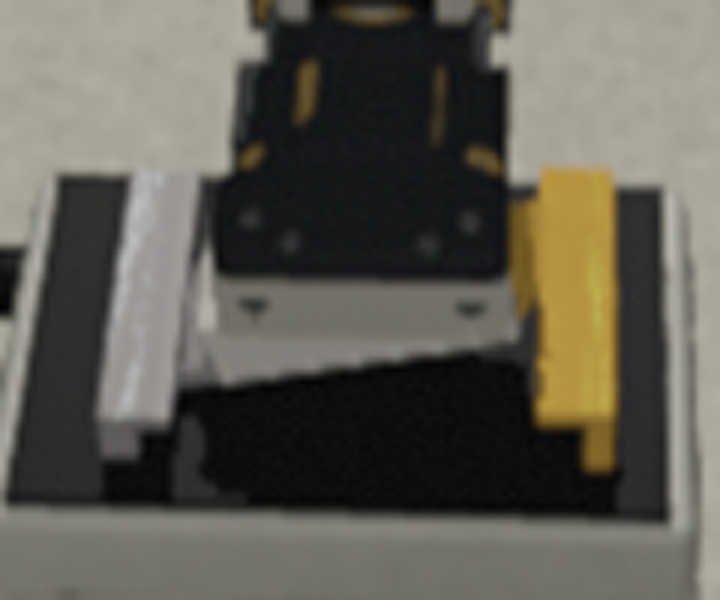

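View pics/w12c.png

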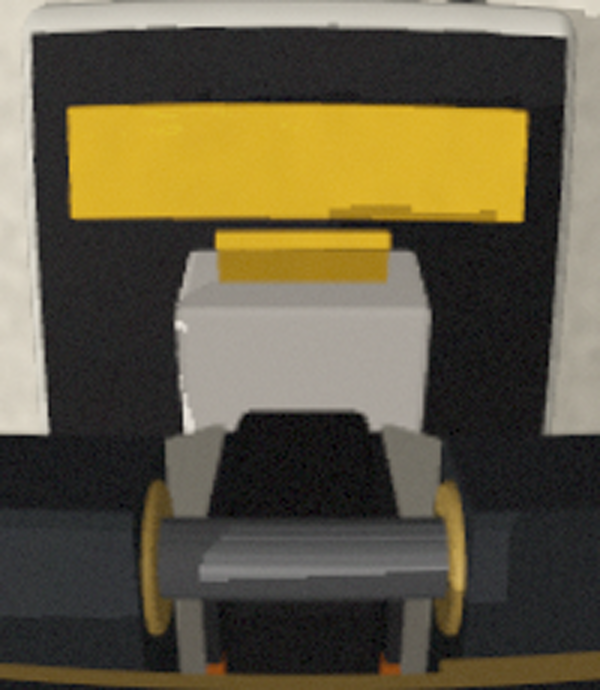

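Call:
carry_out:
  motion: "0 0.002 0 0 0; 0 0.002 0.001 0 0; 0 0.002 0.002 0 0; 0 0.002 0.002 0 0; 0 0.002 0.002 0 0; 0 0.002 0.002 0 0; 0 0 0 0 0"

```text
clock: 15.58
tcp_pos: [0.5935, -0.2041, 0.0864]
orientation: [-1.196, 1.228, -1.23]
ft_force: [-2.4, 0.9, 9.0]
width: 0.0238
```

Run:
```python
from tilt import *
go([.602,-.2033,.102],-91.5)
s,p,Rm=st();w=ctrl.capture("wrist");sd=ctrl.capture("side")
crop(sd["img"],240,260,360,360,6,"d13.png");crop(w["img"],220,90,420,320,3,"w13c.png")
```

```text
t 15.57 tcp [ 0.5935 -0.2041  0.0864] psi -91.55 F [-2.4  0.9  9. ] w 0.0238
shift mm [ -1.  -15.6   8.5] spin -0.05
```

View pics/d13.png

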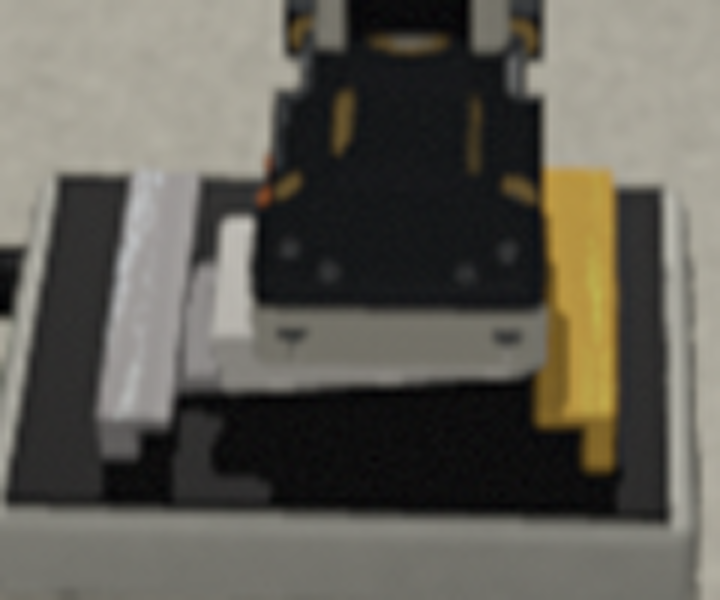

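View pics/w13c.png

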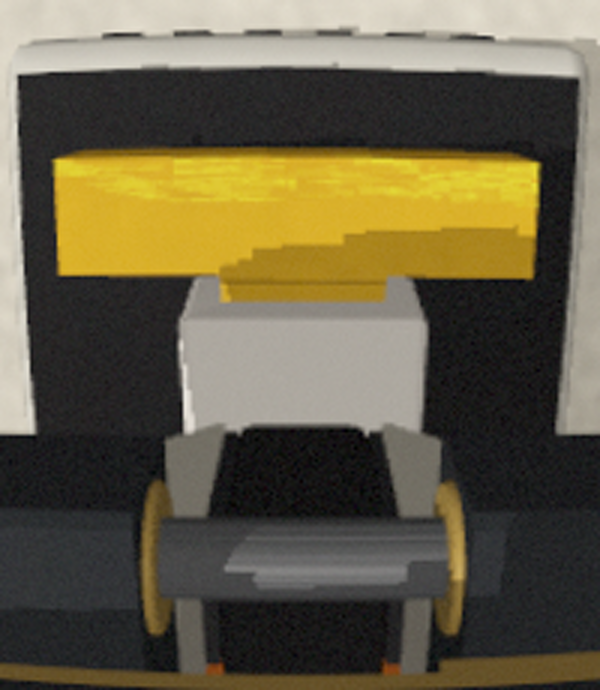

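Call:
carry_out:
  motion: "0 0.0015 0.0005 0 0; 0 0.0015 0 0 0; 0 0.0015 0 0 0; 0 0 0 0 0"

```text
clock: 16.18
tcp_pos: [0.5959, -0.2042, 0.0833]
orientation: [-1.194, 1.225, -1.232]
ft_force: [0.1, 0.5, 14.5]
width: 0.024
```

Run:
```python
from tilt import *
go([.602,-.2033,.102],-91.5)
s,p,Rm=st();w=ctrl.capture("wrist");sd=ctrl.capture("side")
crop(sd["img"],240,260,360,360,6,"d14.png");crop(w["img"],220,90,420,320,3,"w14c.png")
```

```text
t 16.18 tcp [ 0.5959 -0.2042  0.0833] psi -91.54 F [ 0.1  0.5 14.5] w 0.024
shift mm [ -1.  -18.7   6.2] spin -0.04
```

View pics/d14.png

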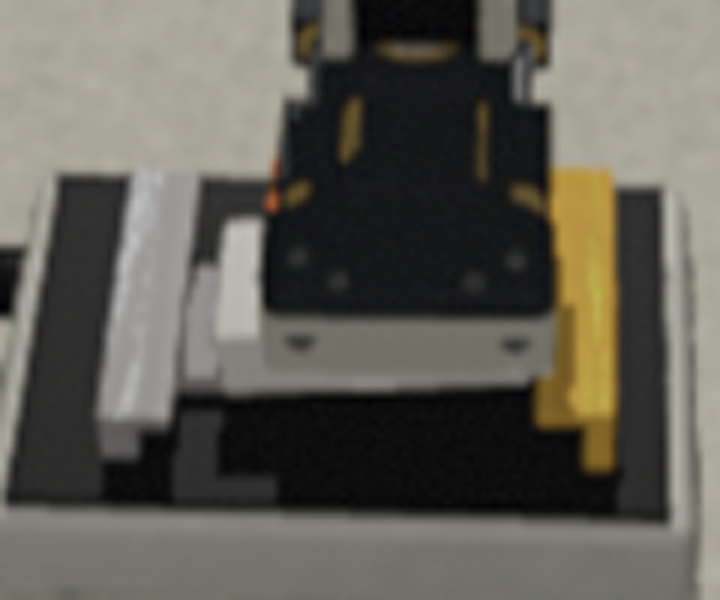

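View pics/w14c.png

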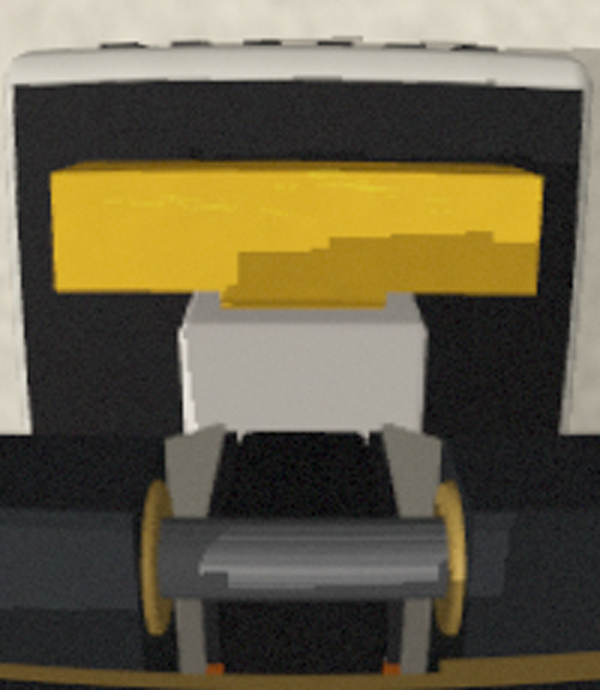

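Call:
carry_out:
  motion: "0 0.0015 0 0 0; 0 0.0015 0 0 0; 0 0.0015 0 0 0; 0 0.001 0 0 0; 0 0 0 0 0"

```text
clock: 16.9
tcp_pos: [0.5969, -0.2043, 0.0775]
orientation: [-1.192, 1.224, -1.233]
ft_force: [4.9, 0.5, 6.5]
width: 0.0239
```

Run:
```python
from tilt import *
go([.602,-.2033,.102],-91.5)
s,p,Rm=st();w=ctrl.capture("wrist");sd=ctrl.capture("side")
crop(sd["img"],240,260,360,360,6,"d15.png");crop(w["img"],220,90,420,320,3,"w15c.png")
```

```text
t 16.9 tcp [ 0.5969 -0.2043  0.0775] psi -91.53 F [4.9 0.5 6.5] w 0.0239
shift mm [ -1.1 -24.5   5.2] spin -0.03
```

View pics/d15.png

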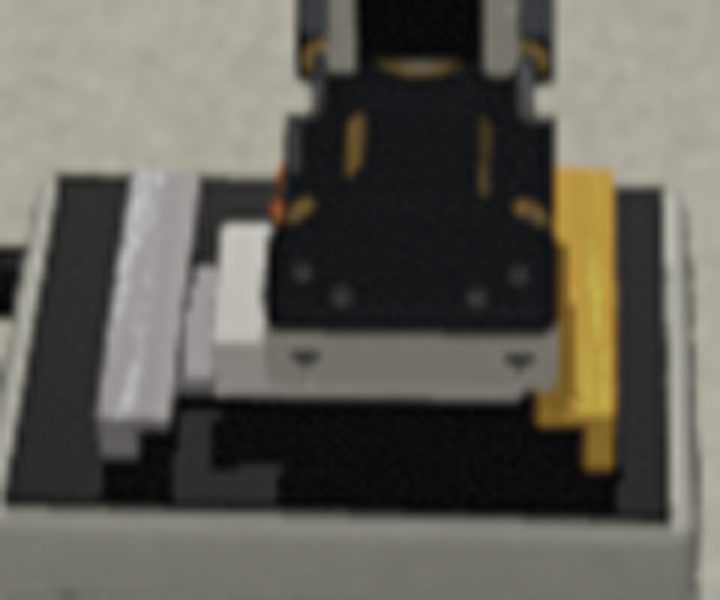

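View pics/w15c.png

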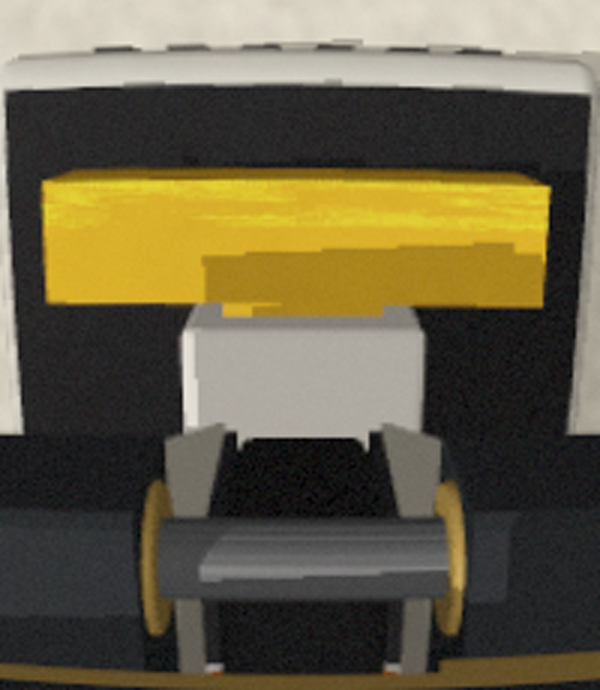

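Call:
carry_out:
  motion: "0 0.001 0 0 0; 0 0.001 0 0 0; 0 0 0 0 0"

```text
clock: 17.38
tcp_pos: [0.5975, -0.2043, 0.0764]
orientation: [-1.192, 1.223, -1.234]
ft_force: [4.0, 0.1, 14.0]
width: 0.024
```

Call:
carry_out:
  motion: "0 0 0 0 0.6; 0 0 0 0 0.6; 0 0 0 0 0.6; 0 0 0 0 0.6; 0 0 0 0 0.6; 0 -0.03 0 0 0.6; 0 -0.04 0 0 0.6; 0 -0.04 0 0 0.6"

```text
clock: 18.38
tcp_pos: [0.5933, -0.2035, 0.184]
orientation: [-1.197, 1.23, -1.227]
ft_force: [1.8, -1.2, -0.1]
width: 0.0548
```

Call:
carry_out:
  motion: "0 -0.02 -0.04 0 0.6; 0 0 -0.05 0 0.6; 0 0 -0.05 0 0.6; 0 0 0 0 0.6"

```text
clock: 18.88
tcp_pos: [0.4499, -0.2002, 0.2031]
orientation: [-1.198, 1.232, -1.229]
ft_force: [0.6, 0.1, 0.2]
width: 0.0549
```

Run:
```python
from tilt import *
go([.602,-.2033,.102],-91.5)
w=ctrl.capture("wrist");sd=ctrl.capture("side");a=ctrl.capture("scene")
crop(sd["img"],240,260,360,360,6,"d16.png");cv2.imwrite("pics/w16.png",w["img"]);crop(a["img"],160,90,290,200,6,"a16.png")
```

```text
t 18.88 tcp [ 0.4499 -0.2002  0.2031] psi -91.64 F [0.6 0.1 0.2] w 0.0549
shift mm [ -1.3 100.6 152.5] spin -0.14
```

View pics/d16.png

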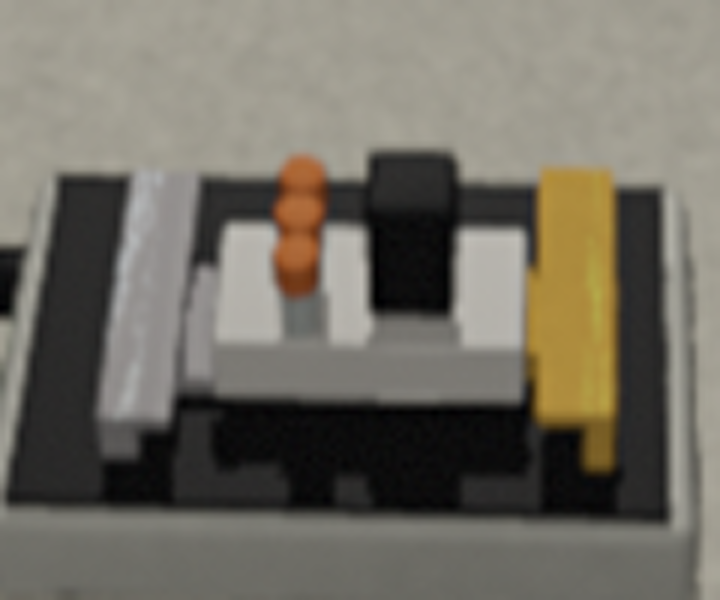

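View pics/w16.png

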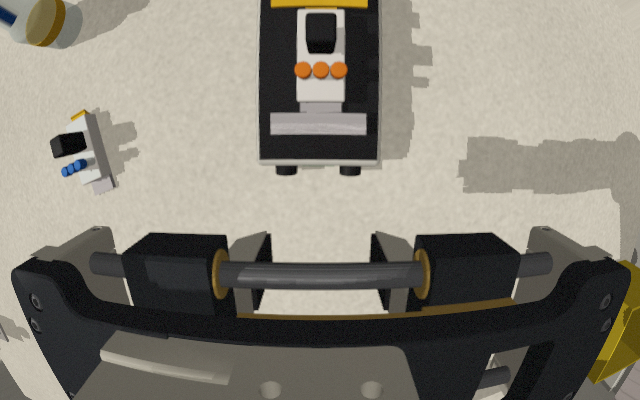

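View pics/a16.png

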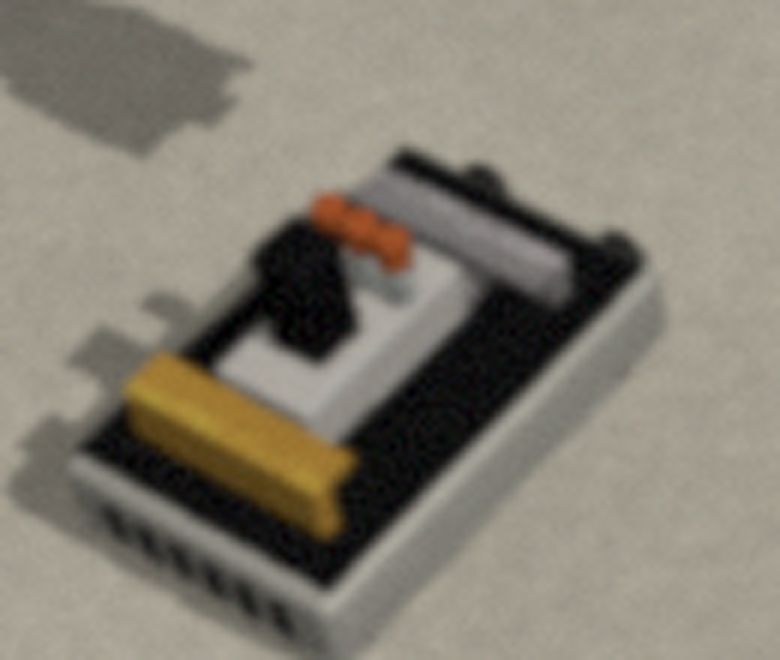

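Run:
```python
from tilt import *
s,p,Rm=st();w=ctrl.capture("wrist");sd=ctrl.capture("side")
e=lambda u,v:(240+u/6-.4,260+v/6-.4)
obs=[('s',-57,-22,0,*e(215,400)),('s',33,-22,0,*e(525,404)),('s',33,-22,26,*e(527,348)),('s',-57,-22,26,*e(215,343)),('s',-57,22,26,*e(222,224)),('s',33,22,26,*e(523,230)),('s',-77,-20,7,*e(0,0)),
('s',-13,-12,74,*e(372,208)),('s',13,-12,74,*e(456,208)),('s',13,12,74,*e(455,155))]
obs=[o for o in obs if o[1]!=-77]
for z in(.1,.104): fit(obs,np.array([.5925,-.203,z,.0]),w,sd,p,Rm)
i=cv2.imread("pics/w16.png");crop(i,240,0,400,190,4,"w16c.png")
```

```text
handle [ 0.5924 -0.2044  0.0965] tilt -0.15
[[0.2, -0.3], [-0.2, -0.0], [-0.3, 0.1], [-0.5, -0.0], [0.4, -0.2], [0.5, -0.3], [-1.4, 0.3], [0.1, 0.6], [0.6, -1.5]]
lip rail frame mm [-0.2 -1.4] -3.3
toe rail frame mm [119.9  -1.4] 12.4
handle [ 0.5924 -0.2049  0.0972] tilt -0.14
[[0.2, -0.3], [-0.2, -0.0], [-0.2, 0.1], [-0.5, -0.0], [0.4, -0.2], [0.6, -0.3], [-1.4, 0.3], [0.2, 0.6], [0.6, -1.6]]
lip rail frame mm [-0.1 -1.9] -2.6
toe rail frame mm [119.9  -1.9] 13.1
```

View pics/w16c.png

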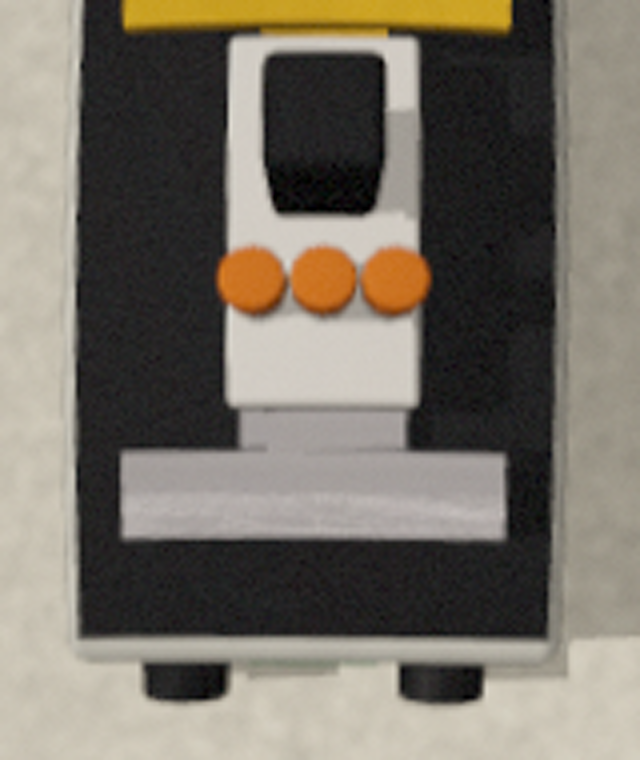

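Seated: the module is level (tilt about 0°), the lip edge is at the web, it sits about 2 mm off the rail's middle, and it is square. The foot is about 6 mm past the catch edge and below it. The gripper is clear, so I'm handing in.

```bash
python3 -c "
from workcell import ctrl
print(ctrl.hand_in(), ctrl.observe()['clock'])"
```

```text
the job is handed in; nothing more can be done
the job is handed in; nothing more can be done
```

The orange-capped module is clipped onto the shaker and released, and the job was handed in at about 20 s. `hand_in` gives no verdict, so everything below is from my own measurements.

**How it was done**
- I gripped the module by its handle. The tool can only turn about the vertical, so I tilted the module by resting its foot end on the catch's top with a light grip until the lip reached the deck.
- At a tilt of about 12–14°, I slid the lip under the rail, then rocked the module down about the lip. The upward force rose to 14.5 N and then dropped to 6.5 N, which I took as the foot clicking home.

**Last checks after release**
- **Level:** tilt is about −0.15°.
- **Lip:** its edge is within about 1 mm of the web and about 2 mm off the rail's middle.
- **Foot:** its corner is about 6 mm beyond the catch edge and below it. I inferred this from the module's position, because the foot is mostly hidden.
- **Square:** the module looks square to the rail in the wrist view; I did not fit the angle separately.
- **Gripper:** clear of everything.

**Checks that disagreed:** the final fit put the module 2.6–3.3 mm below the deck, which is impossible. I put this down to camera calibration error, since its tilt and length agree with a seated module. The two fits while it was tilted also differed, at 13.9° and 11.7°.

**Pressing hard:** while tilting, the wrist force briefly reached about 30 N, probably from the fingertips bearing on the module's body. I backed off straight away.

**Other objects:** the blue-capped module, bottle and dishes were never approached below about 0.17 m. I did not re-measure their positions at the end.

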